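# Clamp the long cheese block in the carving clamp

## Task

At the buffet's cheese station, take the long block of cheese off the serving board and set it down gently, not dropped, lengthwise on the two rails of the cheese clamp, with its end up against the fixed jaw, and let go of it. Then slide the movable jaw up firmly against the block's other end, so that the block is held between the two jaws without play, and let go. Leave the other two cheeses and the mug where they are.

Things in the scene. Friction and masses are not known exactly. Their poses are not given: they have to be found in the camera images.
- cheese_bar: The long cheese block, the one to clamp: a plain yellow cuboid, 50 mm (its x) by 100 mm (its y, the long axis) by 55 mm high (z), about 0.3 kg, rigid. Origin at the centre of its underside. It starts standing on its 50 x 100 face on a 10 mm thick white ceramic serving board to the robot's left.
- holder: Cheese clamp, fixed to the counter: dark wooden base 130 mm (x) by 300 mm (y), 18 mm thick. Origin: centre of the base's underside. Two steel rails run along y at x = -16 and +16 mm, 10 mm wide, tops at z = 30 mm, on which the block rests. Fixed steel jaw at the +y end, on the serving board's side: inner face at y = +120 mm, 90 mm wide, 20 mm thick, top at z = 75 mm.
- seat (a point): Where the centre of the block's underside belongs when clamped: level with the rail tops, midway between the rails, 50 mm from the fixed jaw's face (x = 0, y = +70, z = 30 mm in the clamp's frame). Axes as the clamp's: the block's long axis lies along y, either way round; +y points to the fixed jaw.
- jaw (a joint): Gap in m between the faces of the two jaws (0 = they touch, 0.19 = fully open); starts at 0.155 to 0.185 and reads 0.100 when the block is clamped. The jaw slides along the clamp's y, closing towards +y; it takes about 3 N to move and stays where it is left. Its face is 70 mm wide, z = 31 to 71 mm.
- jaw_knob (a point): Centre of the top of the sliding jaw's knob: an upright black round post, 22 mm in diameter, 55 mm tall, standing on the jaw's 60 mm wide block (z = 55 to 110 mm above the counter), 40 mm behind the jaw's clamping face. Pinch it from above or push it from behind to slide the jaw.
- cheese_end: Bystander: short end piece of the same cheese, 50 x 50 x 55 mm high, on the serving board. Origin at the centre of its underside.
- cheese_wheel: Bystander: small round cheese, 84 mm in diameter, 45 mm high, on the serving board. Origin at the centre of its underside.
- mug: Bystander: white mug, 76 mm in diameter, 85 mm high, standing beyond the clamp. Origin at the centre of its underside.
Mind the look-alikes: they are no part of the job. What is shaped like the cheese_bar but green is not meant.

How it is judged:
By the outcome, as a careful person would: the job done as asked, in the order asked, and still so for the second after the job is handed in, with the robot touching nothing.
It also fails if it takes over 50 s, if anything falls off the work surface, if the arm or the gripper's body presses on something with over 40 N, if the wrist force passes 120 N, or if a joint passes its speed limit or range.

## Robot

A 7-joint arm with a two-finger parallel gripper is mounted at the origin on the work surface. World frame = base frame: x ahead of the robot, y to its left, z up, the work surface at z = 0. Lengths are in m, angles in rad, forces in N, time in s.
With the tool pointing down it reaches from about 0.4 to 0.85 m from the base axis. Payload 10.4 kg.
Tool frame: the origin (TCP) lies midway between the tips of the shut fingers; the grasp point (between the pads) lies 19 mm behind it (grip_point_offset is the distance from the TCP to the grasp point, in m); y points along the fingers, z is the direction in which the jaws open and shut, and the axes are right-handed (so a half turn about y gives the same grasp; the last joint's range is limited). The gripper opens to 85 mm and grips with 20 to 120 N. Pads are 22 mm wide; open, the fingers measure 114 mm over their backs; the gripper's body (76 mm by 85 mm) begins 54 mm behind the grasp point. The pads swing forward as they close: fully open they stand 13 mm farther back than shut.
Start: joints at [1.242, 0.332, -0.065, 1.46, 0.022, 1.35, -0.088], TCP at [0.188, -0.596, 0.231] pointing down, gripper open.
Joint ranges: [-2.6, 2.6], [-0.5, 2.12], [-1.47, 1.34], [0.16, 2.42], [-1.27, 4.41], [0.06, 2.06], [-2.6, 2.6]. Speed limits (rad/s): [2.22, 2.22, 2.79, 2.79, 3.14, 3.14, 3.14].

## Interface

Orientations are given as a unit quaternion [x, y, z, w].
In Python, from workcell import * gives the robot as it stands.
- The arm moves only by the tool send_rows, never from a script. Its argument "motion" is a list of rows, each a list of 7 numbers: the opening in per cent of the stroke, from 0 (shut) to 100 (fully open), then the shift along the tool's x, y, z in m, then the turn, a rotation vector about the tool's x, y, z in rad. In form: [[claw, tx, ty, tz, ax, ay, az], ...]. A call has 1 to 10 rows; each row is the pose to reach, as a shift and turn from the pose commanded when the call began, along the tool's axes at that moment; what a row does not reach only later rows make up. A row lasts 1/12 s, in which the tool goes at most 41.7 mm and 7.16 degrees, less where a joint would pass 70% of its speed; a pose out of reach is approached as far as the arm can. A call with a gripper value outside its range is refused whole. The fingers move at their own pace and stop on an object; "squeeze" is the grip in N (left out, the last holds). Time passes only in rows, so rows that repeat a pose let the fingers close. It gives the time, the measured TCP pose, the force and the opening at its end, in the units of the state.
- get_obs(): the state, without advancing time (a new reading comes with each control period).
- camera(name): name is "scene" or "side" or "wrist"; returns a dict with "pixels" (384x512x3 uint8, red, green, blue), "range_z" (384x512 float32, m along the optical axis (not along the pixel's ray), 0 where there is no reading), "fovy" (degrees; the focal length in pixels is half the picture's height over the tangent of half this angle, whatever the lens; pixels are square), "cx", "cy" (the principal point, pixels), "dist_coeffs" ([k1, k2, p1, p2, k3] as OpenCV has them; the pictures are not rectified), "view" (4x4, takes a point from world to camera coordinates); the wrist camera has in their place "T_tool_cam" (4x4, takes a point from camera to tool coordinates, whose origin is the TCP and whose axes are the tool frame's). Camera axes: x right, y down, z forward; pixel columns grow to the right and rows downward; lengths in m; the calibration is good to about 2 mm. A picture is of the moment at which its call begins: read the wrist's pose just before it.
- hand_in(): hands the job in, once; it reports no verdict.
The state is a dict: "clock": time; "joint_pos": joint angles; "joint_velocities": joint speeds; "tau": joint torques, N m; "position": TCP position; "ee_rot": TCP orientation; "ft_force": force on the tool from outside, world axes, zero at the start; "torque": the same for the moment, N m; "grip_width": opening from 0.0 (shut) to 1.0 (fully open).
Only numpy, scipy, OpenCV 4.12 (cv2) and the standard library are available. Lean on these libraries where they do the work, as an engineer would, in place of code of your own. Each camera call takes 0.05 s, during which the arm holds its last target.

## Working session

There is one attempt and no reset: what is moved stays moved. The work goes in short steps, Python scripts to look and compute and a tool call to move; the robot and the scene stay as the last step left them, time stands still between calls to the robot, and variables do not carry over. Pictures are saved under pics/ and viewed, and the job is handed in when it is done.

Besides the shell and the picture viewer there is one more tool, called after ">>>" by a JSON object that holds its "method" and its "body". send_rows: Moves the arm, as the interface text tells. Its arguments: {"type":"object","properties":{"motion":{"type":"array"},"squeeze":{"type":"number"}},"required":["motion"]}

```bash
ls; mkdir -p pics; cat > h.py <<'E'
from workcell import *
import numpy as np, cv2
from scipy.spatial.transform import Rotation as R
def snap(name,fn):
    o=get_obs(); c=camera(name)
    cv2.imwrite(fn,cv2.cvtColor(c["pixels"],cv2.COLOR_RGB2BGR))
    return o,c
def cloud(o,c):
    Z=c["range_z"]; H,W=Z.shape
    f=H/2/np.tan(np.radians(c["fovy"])/2)
    K=np.array([[f,0,c["cx"]],[0,f,c["cy"]],[0,0,1]])
    u,v=np.meshgrid(np.arange(W),np.arange(H))
    n=cv2.undistortPoints(np.stack([u,v],-1).reshape(-1,1,2).astype(np.float64),K,np.array(c["dist_coeffs"],float)).reshape(H,W,2)
    P=np.dstack([n[...,0]*Z,n[...,1]*Z,Z])
    if "view" in c: T=np.linalg.inv(np.array(c["view"]))
    else:
        Tw=np.eye(4); Tw[:3,:3]=R.from_quat(o["ee_rot"]).as_matrix(); Tw[:3,3]=o["position"]
        T=Tw@np.array(c["T_tool_cam"])
    Pw=P@T[:3,:3].T+T[:3,3]
    Pw[Z<=0]=np.nan
    return Pw
E
python3 - <<'E'
from h import *
o=get_obs();print(o)
for n in ["scene","side","wrist"]:
    o,c=snap(n,f"pics/{n}0.png"); np.save(f"pics/{n}0.npy",cloud(o,c)); print(n,c["fovy"],c["dist_coeffs"],c.get("view",c.get("T_tool_cam")))
E
```

```text
pics
{'clock': 0.0, 'joint_pos': array([ 1.24238307,  0.3328666 , -0.06470809,  1.46095559,  0.02158346,
        1.34989545, -0.08851689]), 'joint_velocities': array([-4.94522551e-05, -1.05542012e-03,  1.08018997e-03,  3.28030570e-04,
       -1.19310777e-04,  1.39135607e-03,  1.76530017e-04]), 'tau': array([ 5.59387263e-04, -6.25437856e+01,  4.95822716e-02, -3.91601837e+01,
        1.62872009e-02,  9.84538696e-03, -3.50381799e-05]), 'position': array([ 0.18805758, -0.59563645,  0.23051243]), 'ee_rot': array([-0.10779723,  0.69935288, -0.69835914,  0.10760956]), 'ft_force': array([ 0.26652813, -0.33145504, -0.10827393]), 'torque': array([-0.02598997, -0.01063617,  0.04042167]), 'grip_width': 0.998256574798105}
scene 43.529185347361036 [-0.14614126  0.          0.          0.          0.        ] [[-0.14202528  0.9898043  -0.01078317 -0.10179461]
 [ 0.66442864  0.08725154 -0.74224104 -0.28635385]
 [-0.73373252 -0.11258164 -0.67004624  1.6869402 ]
 [ 0.          0.          0.          1.        ]]
side 45.937598485167825 [0.01373949 0.         0.         0.         0.        ] [[ 0.99258356 -0.12115878  0.00992139 -0.49553504]
 [-0.08450327 -0.74634604 -0.66017179  0.25351149]
 [ 0.0873904   0.65443727 -0.75104912  1.19016656]
 [ 0.          0.          0.          1.        ]]
wrist 70.51014505020115 [-0.03065655  0.          0.          0.          0.        ] [[-5.47251578e-04  9.63493923e-01  2.67729640e-01 -6.74652974e-02]
 [ 1.07677032e-03 -2.67728957e-01  9.63493667e-01 -1.42370355e-01]
 [ 9.99999271e-01  8.15556761e-04 -8.90946569e-04  6.23846327e-04]
 [ 0.00000000e+00  0.00000000e+00  0.00000000e+00  1.00000000e+00]]
```

View pics/scene0.png

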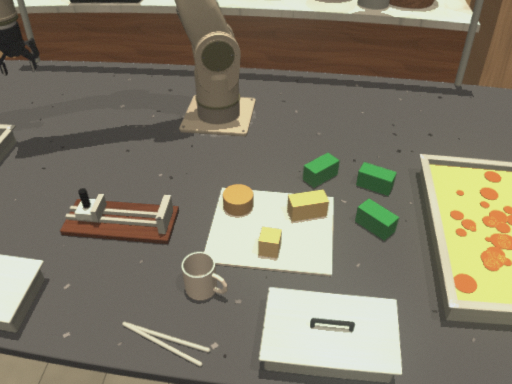

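View pics/side0.png

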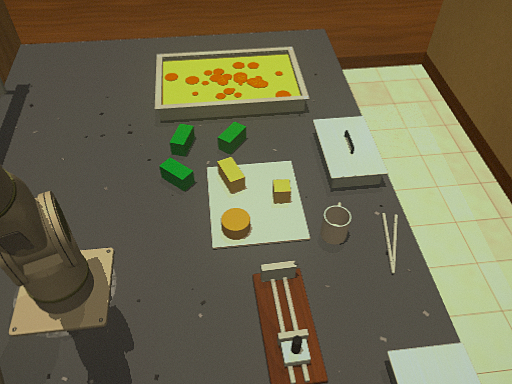

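View pics/wrist0.png

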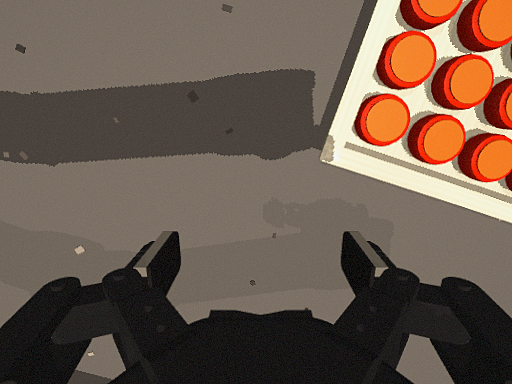

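The scene view shows the yellow bar at about (308,205) on the board, the end piece at (270,242), the wheel at (238,200), the clamp at (120,218) with its black knob at (84,198), and the mug at (200,276). The green look-alikes sit to the right of the bar. Next I measure from the depth images.

```bash
cat > m.py <<'E'
from h import *
def rect(P2):
    (c,s,a)=cv2.minAreaRect((P2*1000).astype(np.float32)); return np.round(c,1),np.round(s,1),round(a,1)
for n in ["scene","side"]:
    P=np.load(f"pics/{n}0.npy"); im=cv2.imread(f"pics/{n}0.png"); hsv=cv2.cvtColor(im,cv2.COLOR_BGR2HSV)
    x,y,z=P[...,0],P[...,1],P[...,2]
    print(n,"table z",np.nanmedian(z[(x>.3)&(x<.8)&(y>-.4)&(y<.3)]))
    # cheese tops
    m=((hsv[...,1]>110)&(z>.04)&(z<.09)&(x>.2)&(x<.9)&(y>-.1)&(y<.4)).astype(np.uint8)
    k,l,st,ce=cv2.connectedComponentsWithStats(m)
    for i in range(1,k):
        if st[i,4]<60: continue
        q=P[l==i]; zt=np.percentile(q[:,2],90); t=q[q[:,2]>zt-.006]
        print("blob px",ce[i].round(),st[i,4],"hsv",np.median(hsv[l==i],0),"ztop",zt.round(4),rect(t[:,:2]))
    # clamp base
    b=(x>.3)&(x<.85)&(y>-.5)&(y<-.0)
    for lo,hi in [(.012,.023),(.025,.034),(.05,.06),(.066,.082),(.1,.12)]:
        mm=(b&(z>lo)&(z<hi)).astype(np.uint8)
        k,l,st,ce=cv2.connectedComponentsWithStats(mm)
        for i in range(1,k):
            if st[i,4]<25: continue
            q=P[l==i]; print(lo,hi,"px",ce[i].round(),st[i,4],"mean",q.mean(0).round(4),rect(q[:,:2]))
E
python3 m.py
```

```text
scene table z 0.0019586358402881032
blob px [321. 163.] 357 hsv [ 62. 131. 174.] ztop 0.0579 (array([297.7, 359.3]), array([50.9, 98.4]), 47.0)
blob px [238. 196.] 596 hsv [ 20. 133. 223.] ztop 0.0574 (array([462.4, 141.9]), array([79.4, 83.6]), 77.7)
blob px [309. 207.] 238 hsv [ 19.  116.5 138. ] ztop 0.0635 (array([489.3, 336. ]), array([ 7.1, 95.2]), 19.7)
blob px [268. 245.] 68 hsv [ 19. 112. 142.] ztop 0.064 (array([635.7, 243.7]), array([42.1,  5.1]), 86.4)
0.012 0.023 px [ 77. 202.] 35 mean [ 0.5156 -0.3121  0.0181] (array([ 516. , -312.6]), array([32.4, 14.5]), 0.8)
0.012 0.023 px [132. 206.] 399 mean [ 0.5109 -0.1483  0.0183] (array([ 509.7, -151.2]), array([ 34.4, 155.8]), 2.9)
0.012 0.023 px [119. 229.] 1656 mean [ 0.5994 -0.1567  0.0177] (array([ 564.6, -168.9]), array([129. , 303.8]), 2.5)
0.012 0.023 px [128. 216.] 222 mean [ 0.5514 -0.1451  0.0187] (array([ 551.5, -146.1]), array([ 18.5, 152.3]), 1.4)
0.012 0.023 px [ 37. 287.] 67 mean [ 0.815  -0.292   0.0173] (array([ 814.3, -292.1]), array([67.6,  5.5]), 0.1)
0.025 0.034 px [ 73. 207.] 25 mean [ 0.5489 -0.305   0.0
[... 2438 characters left out ...]
), array([11.5, 38.8]), 3.0)
0.05 0.06 px [276. 273.] 69 mean [ 0.5489 -0.0445  0.0549] (array([553.8, -44.7]), array([89.5,  5.8]), 1.3)
0.05 0.06 px [294. 351.] 485 mean [ 0.5583 -0.2532  0.0553] (array([ 558.7, -249.6]), array([66.5, 52.2]), 2.0)
0.066 0.082 px [278. 266.] 293 mean [ 0.5534 -0.0373  0.0744] (array([554.5, -35.9]), array([92.9, 24. ]), 0.5)
0.066 0.082 px [292. 334.] 206 mean [ 0.5575 -0.218   0.0709] (array([ 558.3, -217.6]), array([69.8, 16.9]), 2.0)
0.066 0.082 px [295. 350.] 28 mean [ 0.5569 -0.2573  0.074 ] (array([ 557.1, -256.8]), array([ 7.3, 19.1]), 72.1)
0.1 0.12 px [296. 340.] 92 mean [ 0.559  -0.2506  0.1092] (array([ 558.9, -249.9]), array([20.5, 21.6]), 19.8)
```

```bash
cat >> h.py <<'E'
def Rphi(deg):
    a=np.radians(deg); z=np.array([np.cos(a),np.sin(a),0]); y=np.array([0,0,-1.]); x=np.cross(y,z)
    return R.from_matrix(np.stack([x,y,z],1))
def rel(p,phi,p0=None,R0=None):
    o=get_obs()
    p0=o["position"] if p0 is None else np.array(p0); R0=R.from_quat(o["ee_rot"]) if R0 is None else R0
    t=R0.inv().apply(np.array(p)-p0); w=(R0.inv()*Rphi(phi)).as_rotvec()
    print("shift",t.round(4),"turn",w.round(4),"rows>=",np.linalg.norm(t)/.0417,np.degrees(np.linalg.norm(w))/7.16)
def phi():
    m=R.from_quat(get_obs()["ee_rot"]).as_matrix(); print("x",m[:,0].round(3),"y",m[:,1].round(3),"phi",np.degrees(np.arctan2(m[1,2],m[0,2])).round(2))
E
python3 -c "
from h import *
phi()
rel([.45,-.35,.33],0)
rel([.45,-.16,.33],0)
rel([.45,-.16,.33],180)
"
```

```text
x [-0.954 -0.301  0.   ] y [-0.     0.001 -1.   ] phi -72.48
shift [-0.3237 -0.0991 -0.1556] turn [ 9.000e-04 -1.265e+00 -6.000e-04] rows>= 8.93574973644746 10.122638819747316
shift [-0.3809 -0.0989 -0.3368] turn [ 9.000e-04 -1.265e+00 -6.000e-04] rows>= 12.422266567165174 10.122638819747316
shift [-0.3809 -0.0989 -0.3368] turn [7.0000e-04 1.8766e+00 1.0000e-03] rows>= 12.422266567165174 15.017030208068359
```

```bash
python3 -c "
from h import *
rel([.45,-.35,.32],-36)
rel([.54,-.11,.30],0)
"
```

```text
shift [-0.3237 -0.0891 -0.1556] turn [ 1.000e-03 -6.367e-01 -3.000e-04] rows>= 8.87487380187107 5.094709222068729
shift [-0.4818 -0.0689 -0.3573] turn [ 9.000e-04 -1.265e+00 -6.000e-04] rows>= 14.480043135582275 10.122638819747316
```

>>> {"method": "send_rows", "body": {"motion": [[100,-0.015,-0.005,-0.01,0,-0.04,0],[100,-0.04,-0.012,-0.03,0,-0.11,0],[100,-0.07,-0.02,-0.05,0,-0.19,0],[100,-0.1,-0.03,-0.075,0,-0.27,0],[100,-0.13,-0.035,-0.1,0,-0.36,0],[100,-0.16,-0.04,-0.12,0,-0.44,0],[100,-0.19,-0.045,-0.14,0,-0.52,0],[100,-0.22,-0.05,-0.165,0,-0.6,0],[100,-0.25,-0.055,-0.185,0,-0.68,0],[100,-0.27,-0.06,-0.2,0,-0.74,0]]}}

```text
clock: 0.98
position: [0.3876, -0.3202, 0.2919]
ee_rot: [0.356, -0.611, 0.611, -0.356]
ft_force: [1.1, 0.5, -0.8]
grip_width: 1.001
```

```bash
python3 -c "
from h import *
phi();o=get_obs();print(o['clock'],o['position'],o['ft_force'])
rel([.54,-.11,.30],0)
"
```

```text
x [-0.494 -0.87  -0.   ] y [ 0.001 -0.    -1.   ] phi -29.58
0.9833 [ 0.38757368 -0.32024627  0.29186611] [ 1.13944938  0.5195765  -0.81570805]
shift [-0.2581 -0.0081  0.0288] turn [-6.000e-04 -5.163e-01 -1.000e-04] rows>= 6.230557268291049 4.131703461764263
```

>>> {"method": "send_rows", "body": {"motion": [[100,-0.03,-0.001,0.003,0,-0.06,0],[100,-0.06,-0.002,0.006,0,-0.13,0],[100,-0.09,-0.003,0.01,0,-0.2,0],[100,-0.125,-0.004,0.014,0,-0.27,0],[100,-0.16,-0.005,0.018,0,-0.34,0],[100,-0.195,-0.006,0.022,0,-0.41,0],[100,-0.225,-0.007,0.025,0,-0.47,0],[100,-0.245,-0.008,0.027,0,-0.51,0],[100,-0.255,-0.008,0.028,0,-0.517,0],[100,-0.255,-0.008,0.028,0,-0.517,0]]}}

```text
clock: 1.82
position: [0.5382, -0.1154, 0.2991]
ee_rot: [-0.499, 0.501, -0.501, 0.499]
ft_force: [-1.2, -0.2, -0.7]
grip_width: 1.0
```

```bash
python3 -c "
from h import *
phi();o,c=snap('wrist','pics/w1.png');np.save('pics/w1.npy',cloud(o,c));print(o['clock'],o['position'])
rel([.45,.265,.30],20)
"
```

```text
x [-0.005 -1.    -0.001] y [-0.     0.001 -1.   ] phi -0.29
1.8167 [ 0.53818394 -0.11535625  0.29913801]
shift [-0.3816 -0.0009 -0.0904] turn [ 6.000e-04 -3.571e-01 -1.000e-04] rows>= 9.405429479735393 2.857243893590861
```

View pics/w1.png

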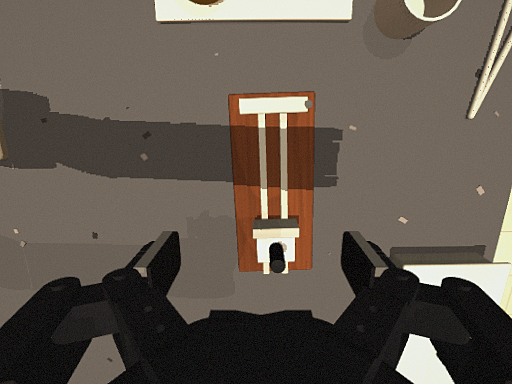

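The wrist view shows the whole clamp: fixed jaw at (275,105), movable jaw at (275,232), knob top at (277,250). Next I fit these from the depth.

```bash
cat > m2.py <<'E'
from h import *
from m import rect
import sys
P=np.load("pics/w1.npy"); x,y,z=P[...,0],P[...,1],P[...,2]
u,v=np.meshgrid(np.arange(512),np.arange(384))
roi=(u>220)&(u<325)&(v>85)&(v<285)
print("table",np.nanmedian(z[(u>100)&(u<200)&(v>40)&(v<110)]))
for lo,hi in [(.012,.023),(.026,.034),(.05,.06),(.066,.080),(.1,.12)]:
    mm=(roi&(z>lo)&(z<hi)).astype(np.uint8); k,l,st,ce=cv2.connectedComponentsWithStats(mm)
    for i in range(1,k):
        if st[i,4]<40: continue
        q=P[l==i]; print(lo,"px",ce[i].round(),st[i,4],"mean",q.mean(0).round(4),rect(q[:,:2]))
mm=roi&(z>.012)&(z<.12); print("all",rect(P[mm][:,:2]))
# left/right edges of base per row, line fit
L=[];Rr=[]
b=roi&(z>.012)&(z<.023)
for r in range(95,265,2):
    ii=np.where(b[r])[0]
    if len(ii)<10: continue
    L.append(P[r,ii[0],:2]);Rr.append(P[r,ii[-1],:2])
for E in (L,Rr):
    E=np.array(E);p=np.polyfit(E[:,1],E[:,0],1);print("edge x at y=-.1:",np.polyval(p,-.1),"yaw",np.degrees(np.arctan(-p[0])))
for c0,nm in ((263,'railL'),(284,'railR')):
    E=[]
    for r in range(118,214,2):
        s=(z[r]>.027)&(z[r]<.034)&(abs(u[r]-c0)<8)
        if s.sum()>2:E.append(P[r,s,:2].mean(0))
    E=np.array(E);p=np.polyfit(E[:,1],E[:,0],1);print(nm,np.polyval(p,-.1),"yaw",np.degrees(np.arctan(-p[0])))
E
python3 m2.py | sed '/^scene/,/^side/d' | tail -28
```

```text
0.012 0.023 px [283. 305.] 428 mean [ 0.5569 -0.117   0.0184] (array([ 556.6, -114.8]), array([ 21.1, 144. ]), 1.7)
0.012 0.023 px [392. 374.] 31 mean [ 0.7749 -0.3162  0.0179] (array([ 774.4, -316. ]), array([43.4,  2.9]), 89.2)
0.025 0.034 px [283. 302.] 500 mean [ 0.5552 -0.1132  0.0299] (array([ 554.9, -116.7]), array([ 88. , 149.4]), 1.3)
0.025 0.034 px [305. 371.] 87 mean [ 0.5783 -0.2917  0.0303] (array([ 578.4, -292.1]), array([12.6, 38.7]), 4.5)
0.025 0.034 px [291. 374.] 86 mean [ 0.5446 -0.2945  0.0298] (array([ 544.7, -292.4]), array([11.5, 38.8]), 3.0)
0.05 0.06 px [276. 273.] 69 mean [ 0.5489 -0.0445  0.0549] (array([553.8, -44.7]), array([89.5,  5.8]), 1.3)
0.05 0.06 px [294. 351.] 485 mean [ 0.5583 -0.2532  0.0553] (array([ 558.7, -249.6]), array([66.5, 52.2]), 2.0)
0.066 0.082 px [278. 266.] 293 mean [ 0.5534 -0.0373  0.0744] (array([554.5, -35.9]), array([92.9, 24. ]), 0.5)
0.066 0.082 px [292. 334.] 206 mean [ 0.5575 -0.218   0.0709] (array([ 558.3, -217.6]), array([69.8, 16.9]), 2.0)
0.066 0.082 px [295. 350.] 28 mean [ 0.5569 -0.2573  0.074 ] (array([ 557.1, -256
[... 933 characters left out ...]
)
0.066 px [275. 105.] 1102 mean [ 0.5569 -0.0371  0.0749] (array([557.7, -37.3]), array([95.1, 20.2]), 1.7)
0.066 px [276. 232.] 486 mean [ 0.5609 -0.2177  0.0701] (array([ 560.8, -218.6]), array([69. , 16.5]), 2.1)
0.066 px [276. 248.] 65 mean [ 0.5604 -0.243   0.073 ] (array([ 560.8, -245.1]), array([21.8, 10.8]), 5.0)
0.1 px [277. 264.] 215 mean [ 0.5611 -0.2488  0.1083] (array([ 561.3, -250.3]), array([20.7, 20.9]), 86.1)
all (array([ 559.1, -166.8]), array([130.4, 299.4]), 1.7)
edge x at y=-.1: 0.4928754067684398 yaw 1.7240161280409692
edge x at y=-.1: 0.6209980049470968 yaw 1.675176970871831
railL 0.5409645135689756 yaw 1.6982139803141334
railR 0.572770191865154 yaw 1.7775584649779623
```

```bash
python3 -c "
from h import *
rel([.47,.27,.28],20)
"
```

```text
shift [-0.3868  0.0191 -0.0705] turn [ 6.000e-04 -3.571e-01 -1.000e-04] rows>= 9.43944766095572 2.857243893590861
```

>>> {"method": "send_rows", "body": {"motion": [[100,-0.015,0,-0.003,0,-0.01,0],[100,-0.045,0.002,-0.008,0,-0.04,0],[100,-0.08,0.004,-0.015,0,-0.08,0],[100,-0.12,0.006,-0.022,0,-0.12,0],[100,-0.16,0.008,-0.03,0,-0.16,0],[100,-0.2,0.01,-0.037,0,-0.2,0],[100,-0.24,0.012,-0.044,0,-0.24,0],[100,-0.28,0.014,-0.051,0,-0.28,0],[100,-0.315,0.016,-0.058,0,-0.32,0],[100,-0.345,0.018,-0.063,0,-0.34,0]]}}

```text
clock: 2.7
position: [0.4761, 0.2293, 0.2815]
ee_rot: [0.576, -0.41, 0.411, -0.576]
ft_force: [0.5, -0.3, -0.2]
grip_width: 1.001
```

>>> {"method": "send_rows", "body": {"motion": [[100,-0.02,0,0,0,-0.01,0],[100,-0.035,0,0,0,-0.016,0],[100,-0.035,0,0,0,-0.016,0],[100,-0.035,0,0,0,-0.016,0]]}}

```text
clock: 3.03
position: [0.4657, 0.2604, 0.2812]
ee_rot: [0.579, -0.406, 0.406, -0.579]
ft_force: [0.5, -0.6, 0.2]
grip_width: 1.0
```

```bash
python3 -c "
from h import *
phi();o,c=snap('wrist','pics/w2.png');np.save('pics/w2.npy',cloud(o,c));print(o['clock'],o['position'],o['ft_force'],o['joint_pos'])
"
```

```text
x [ 0.34  -0.94   0.001] y [ 0.    -0.001 -1.   ] phi 19.9
3.0333 [0.46571466 0.26042958 0.28120201] [ 0.47532966 -0.56513681  0.17286968] [ 0.20867666  0.20609659 -0.91380305  1.58735767  0.16532218  1.42970485
 -0.37102568]
```

View pics/w2.png

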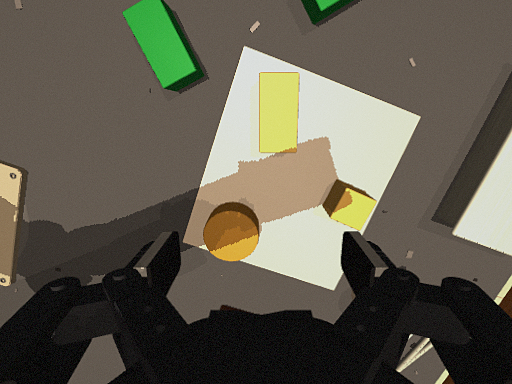

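The wrist view shows the bar upright at (279,112), with the wheel at (231,232) and the end piece at (350,205). Nothing stands next to the bar's long sides.

```bash
python3 - <<'E'
from h import *
P=np.load("pics/w2.npy"); z=P[...,2]; u,v=np.meshgrid(np.arange(512),np.arange(384))
def rect(P2):
    (c,s,a)=cv2.minAreaRect((P2*1000).astype(np.float32)); return np.round(c,1),np.round(s,1),round(a,2)
roi=(u>245)&(u<315)&(v>55)&(v<170)
m=roi&(z>.055)&(z<.075); print(m.sum(),np.median(z[m]),P[m].mean(0),rect(P[m][:,:2]))
b=(u>240)&(u<320)&(v>55)&(v<150)&(z<.03)&(z>0.004);print("board",np.median(z[b]))
E
python3 -c "
from h import *
"
```

```text
3164 0.06470832547506983 [0.46323393 0.33314348 0.06470153] (array([464.4, 331.6]), array([50. , 99.5]), 19.85)
board 0.009783857069912055
```

```bash
python3 -c "
from h import *
rel([.464,.332,.12],19.85)
"
```

```text
shift [-0.0691  0.1611  0.0224] turn [ 0.0002 -0.0007  0.0013] rows>= 4.23755477579963 0.011997136830544616
```

>>> {"method": "send_rows", "body": {"motion": [[100,-0.015,0.01,0.005,0,0,0],[100,-0.04,0.035,0.013,0,0,0],[100,-0.06,0.06,0.02,0,0,0],[100,-0.069,0.09,0.0224,0,0,0],[100,-0.069,0.12,0.0224,0,0,0],[100,-0.069,0.145,0.0224,0,0,0],[100,-0.069,0.16,0.0224,0,0,0],[100,-0.069,0.16,0.0224,0,0,0],[100,-0.069,0.16,0.0224,0,0,0]]}}

```text
clock: 3.83
position: [0.464, 0.332, 0.1211]
ee_rot: [0.579, -0.407, 0.407, -0.578]
ft_force: [-0.4, 0.5, -0.1]
grip_width: 1.002
```

```bash
python3 -c "
from h import *
o=get_obs();print(o['position'],o['ft_force'],o['joint_pos']);phi()
rel([.464,.332,.028],19.85)
o,c=snap('wrist','pics/w3.png');np.save('pics/w3.npy',cloud(o,c))
"
```

```text
[0.46404636 0.33197752 0.12110918] [-0.37747798  0.47539201 -0.09725219] [ 0.0072584   0.44154    -0.8751925   1.70399808  0.36466368  1.17001542
 -0.62080513]
x [ 0.339 -0.941  0.001] y [-0.001 -0.001 -1.   ] phi 19.8
shift [-0.0001  0.0931  0.0001] turn [ 0.0011 -0.0009  0.001 ] rows>= 2.2328342915231496 0.014072395051473553
```

View pics/w3.png

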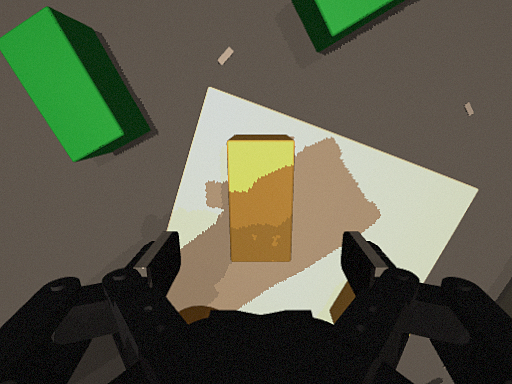

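The bar sits at (262,200), centred between the fingers, so I go down and grip it.

>>> {"method": "send_rows", "body": {"motion": [[100,0,0.015,0,0,0,0],[100,0,0.035,0,0,0,0],[100,0,0.055,0,0,0,0],[100,0,0.075,0,0,0,0],[100,0,0.088,0,0,0,0],[100,0,0.093,0,0,0,0],[100,0,0.093,0,0,0,0],[100,0,0.093,0,0,0,0]], "squeeze": 40}}

```text
clock: 4.55
position: [0.464, 0.3341, 0.0295]
ee_rot: [-0.579, 0.406, -0.406, 0.579]
ft_force: [0.4, 0.7, 0.3]
grip_width: 0.998
```

>>> {"method": "send_rows", "body": {"motion": [[40,0,0,0,0,0,0],[20,0,0,0,0,0,0],[20,0,0,0,0,0,0],[20,0,0,0,0,0,0],[20,0,0,0,0,0,0],[20,0,0,0,0,0,0],[20,0,0,0,0,0,0],[20,0,0,0,0,0,0]], "squeeze": 40}}

```text
clock: 5.22
position: [0.4638, 0.334, 0.0292]
ee_rot: [-0.579, 0.406, -0.406, 0.579]
ft_force: [-1.5, -0.8, 5.5]
grip_width: 0.578
```

>>> {"method": "send_rows", "body": {"motion": [[20,0,-0.01,0,0,0,0],[20,0,-0.03,0,0,0,0],[20,0,-0.06,0,0,0,0],[20,0,-0.09,0,0,0,0],[20,0,-0.115,0,0,0,0],[20,0,-0.13,0,0,0,0],[20,0,-0.13,0,0,0,0],[20,0,-0.13,0,0,0,0]]}}

```text
clock: 5.88
position: [0.4635, 0.3337, 0.1588]
ee_rot: [-0.579, 0.406, -0.406, 0.579]
ft_force: [-0.2, -0.2, -2.5]
grip_width: 0.581
```

```bash
python3 -c "
from h import *
o=get_obs();print(o['position'],o['ft_force'],o['grip_width'],o['joint_pos']);phi()
rel([.557,-.11,.159],1.72)
o,c=snap('wrist','pics/w4.png');P=cloud(o,c);np.save('pics/w4.npy',P)
z=P[...,2];u,v=np.meshgrid(np.arange(512),np.arange(384))
m=(u>200)&(u<330)&(v>60)&(v<290)&(z>.18)&(z<.205)
print(m.sum(),np.median(z[m]));(cc,s,a)=cv2.minAreaRect((P[m][:,:2]*1000).astype(np.float32));print(cc,s,a)
m=(u>200)&(u<330)&(v>60)&(v<290)&(z>.13)&(z<.25);print(np.percentile(z[m],[5,50,95]))
"
```

```text
[0.46349084 0.33369913 0.15878548] [-0.17588902 -0.24882386 -2.50793482] 0.581213856299285 [ 0.02363287  0.40284651 -0.89677891  1.66504123  0.33143274  1.23348353
 -0.59727905]
x [ 0.341 -0.94   0.   ] y [ 0.001  0.    -1.   ] phi 19.94
shift [ 4.49e-01 -2.00e-04 -6.34e-02] turn [-1.200e-03  3.179e-01  1.000e-04] rows>= 10.87399557526704 2.54416641189244
15655 0.1941941240408656
(458.2445983886719, 351.4522705078125) (60.32342529296875, 59.33359909057617) 18.38249397277832
[0.1732875  0.1941454  0.19552978]
```

View pics/w4.png

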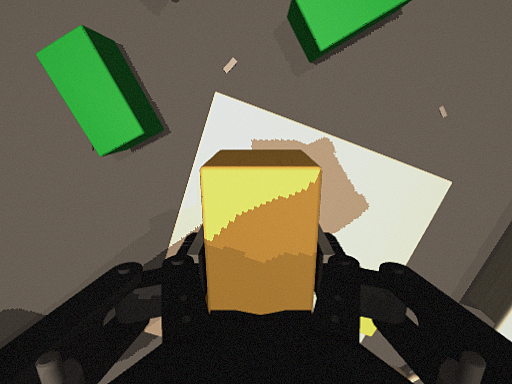

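```bash
python3 -c "
from h import *
P=np.load('pics/w4.npy');o=get_obs()
Q=(P-o['position'])@R.from_quat(o['ee_rot']).as_matrix()
u,v=np.meshgrid(np.arange(512),np.arange(384))
m=(u>195)&(u<328)&(v>140)&(v<215)&(abs(Q[...,1]+.0355)<.003)
q=Q[m];print(q[:,0].min(),np.percentile(q[:,0],.5))
E=[];L=[];Rr=[]
for c in range(210,315,4):
    i=np.where(m[:,c])[0]
    E.append(Q[i[0],c])
E=np.array(E);p=np.polyfit(E[:,2],E[:,0],1);print('end x at z=0',p[1],'slope deg',np.degrees(np.arctan(p[0])))
for r in range(175,212,2):
    i=np.where(m[r])[0];L.append(Q[r,i[0]]);Rr.append(Q[r,i[-1]])
print(np.mean(L,0),np.mean(Rr,0))
for A in (L,Rr):
    A=np.array(A);print(np.degrees(np.arctan(np.polyfit(A[:,0],A[:,2],1)[0])))
"
```

```text
-0.047952123202149526 -0.047768714812544466
end x at z=0 -0.04769768296667463 slope deg 0.10280495171933988
[-0.03590884 -0.03555406 -0.02454567] [-0.03583728 -0.03536503  0.02475015]
0.03135867713588076
-0.0015941871347466487
```

```bash
python3 -c "
from h import *
rel([.5573,-.106,.150],1.72)
"
```

```text
shift [ 0.445   0.008  -0.0612] turn [0.0006 0.3179 0.0008] rows>= 10.773818271459566 2.5441621991168493
```

>>> {"method": "send_rows", "body": {"motion": [[20,0.01,0,-0.001,0,0.01,0],[20,0.03,0,-0.004,0,0.02,0],[20,0.06,0,-0.008,0,0.04,0],[20,0.095,0,-0.013,0,0.07,0],[20,0.13,0,-0.018,0,0.1,0],[20,0.165,0,-0.023,0,0.13,0],[20,0.2,0,-0.028,0,0.16,0],[20,0.235,0,-0.033,0,0.19,0],[20,0.27,0,-0.038,0,0.22,0],[20,0.305,0,-0.043,0,0.25,0]]}}

```text
clock: 6.77
position: [0.5261, 0.0295, 0.1571]
ee_rot: [0.524, -0.476, 0.475, -0.523]
ft_force: [1.2, -0.3, -2.0]
grip_width: 0.581
```

```bash
python3 -c "
from h import *
phi();rel([.5573,-.106,.150],1.72)
"
```

```text
x [ 0.095 -0.995  0.   ] y [-0.002 -0.    -1.   ] phi 5.47
shift [0.1379 0.0071 0.0182] turn [0.002  0.0654 0.0002] rows>= 3.3399157119823504 0.5234897740977552
```

>>> {"method": "send_rows", "body": {"motion": [[20,0.03,0,0.004,0,0.02,0],[20,0.06,0.002,0.008,0,0.035,0],[20,0.09,0.004,0.012,0,0.05,0],[20,0.115,0.006,0.015,0,0.06,0],[20,0.13,0.007,0.0175,0,0.065,0],[20,0.137,0.007,0.018,0,0.065,0],[20,0.137,0.007,0.018,0,0.065,0],[20,0.137,0.007,0.018,0,0.065,0],[20,0.137,0.007,0.018,0,0.065,0]]}}

```text
clock: 7.52
position: [0.5582, -0.1001, 0.1514]
ee_rot: [-0.509, 0.491, -0.491, 0.509]
ft_force: [0.5, 0.8, -2.6]
grip_width: 0.582
```

```bash
python3 -c "
from h import *
phi();rel([.5573,-.104,.0545],1.72)
o,c=snap('wrist','pics/w5.png');P=cloud(o,c);print(o['joint_pos'],o['ft_force'])
snap('side','pics/s5.png')
z=P[...,2];u,v=np.meshgrid(np.arange(512),np.arange(384))
for lo,hi in ((.07,.08),(.012,.023),(.18,.19)):
    m=(z>lo)&(z<hi)&(u>170)&(u<340)&(v<310)
    q=P[m]; print(lo,m.sum(),q.mean(0),cv2.minAreaRect((q[:,:2]*1000).astype(np.float32)))
"
```

```text
x [ 0.036 -0.999 -0.001] y [-0.     0.001 -1.   ] phi 2.05
shift [ 0.0039  0.0969 -0.001 ] turn [ 0.      0.0057 -0.0007] rows>= 2.325019514401527 0.04619124754160672
[ 0.65145853  0.33689798 -0.66254724  1.6911556   0.22007907  1.18955911
 -0.03054411] [ 0.53341286  0.80376753 -2.61753117]
0.07 2918 [ 0.55606788 -0.03687853  0.07467817] ((557.2786865234375, -37.30644607543945), (95.12472534179688, 19.285114288330078), 2.0963664054870605)
0.012 3936 [ 0.55101567 -0.05021208  0.01755428] ((557.7835693359375, -137.90377807617188), (130.46566772460938, 241.2538604736328), 1.616603136062622)
0.18 17246 [ 0.55726724 -0.08398292  0.18670494] ((556.4036865234375, -87.24076843261719), (74.89418029785156, 69.62606811523438), 2.478717565536499)
```

View pics/w5.png

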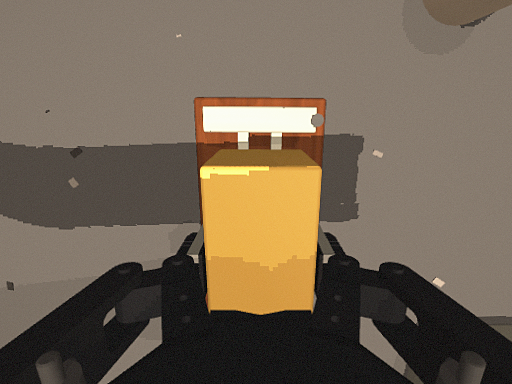

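View pics/s5.png

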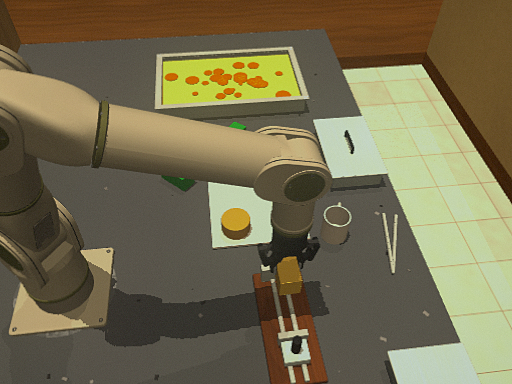

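The block hangs over the clamp at (262,235), in line with the rails. The fixed jaw at (260,120) is clear of it. I lower it with about 8 mm to spare from the jaw.

>>> {"method": "send_rows", "body": {"motion": [[20,0.003,0.005,-0.001,0,0.005,0],[20,0.004,0.02,-0.001,0,0.006,0],[20,0.004,0.04,-0.001,0,0.006,0],[20,0.004,0.06,-0.001,0,0.006,0],[20,0.004,0.077,-0.001,0,0.006,0],[20,0.004,0.09,-0.001,0,0.006,0],[20,0.004,0.096,-0.001,0,0.006,0],[20,0.004,0.096,-0.001,0,0.006,0],[20,0.004,0.096,-0.001,0,0.006,0]]}}

```text
clock: 8.37
position: [0.5577, -0.1062, 0.0557]
ee_rot: [-0.507, 0.493, -0.493, 0.507]
ft_force: [0.5, 0.2, -1.9]
grip_width: 0.58
```

```bash
python3 -c "
from h import *
o=get_obs();print(o['position'],o['ft_force']);phi();rel([.5573,-.0948,.0505],1.72)
"
```

```text
[ 0.55771065 -0.10616093  0.05573958] [ 0.47029954  0.23847819 -1.88496628]
x [ 0.027 -1.     0.   ] y [ 0. -0. -1.] phi 1.56
shift [-0.0114  0.0052 -0.0001] turn [-0.0004 -0.0028  0.    ] rows>= 0.3001843648736288 0.022505993445767924
```

>>> {"method": "send_rows", "body": {"motion": [[20,-0.002,0.002,0,0,-0.003,0],[20,-0.004,0.004,0,0,-0.003,0],[20,-0.006,0.0045,0,0,-0.003,0],[20,-0.008,0.0045,0,0,-0.003,0],[20,-0.009,0.0045,0,0,-0.003,0],[20,-0.009,0.0045,0,0,-0.003,0],[20,-0.009,0.0045,0,0,-0.003,0]]}}

```text
clock: 8.95
position: [0.5572, -0.0973, 0.051]
ee_rot: [-0.507, 0.492, -0.493, 0.507]
ft_force: [-0.6, -0.9, -3.0]
grip_width: 0.583
```

>>> {"method": "send_rows", "body": {"motion": [[20,-0.001,0,0,0,0,0],[20,-0.001,0,0,0,0,0],[20,-0.002,0,0,0,0,0],[20,-0.002,0,0,0,0,0]]}}

```text
clock: 9.28
position: [0.5571, -0.0951, 0.0508]
ee_rot: [-0.507, 0.492, -0.492, 0.508]
ft_force: [0.4, 0.1, -2.8]
grip_width: 0.579
```

>>> {"method": "send_rows", "body": {"motion": [[20,-0.0005,0,0,0,0,0],[20,-0.001,0,0,0,0,0],[20,-0.001,0,0,0,0,0]]}}

```text
clock: 9.53
position: [0.5571, -0.0943, 0.0508]
ee_rot: [0.507, -0.492, 0.492, -0.507]
ft_force: [-0.5, -0.5, -3.2]
grip_width: 0.581
```

>>> {"method": "send_rows", "body": {"motion": [[20,-0.0005,0,0,0,0,0],[20,-0.001,0,0,0,0,0],[20,-0.001,0,0,0,0,0]]}}

```text
clock: 9.78
position: [0.557, -0.0943, 0.0509]
ee_rot: [0.508, -0.492, 0.493, -0.507]
ft_force: [0.2, -5.6, -2.2]
grip_width: 0.581
```

The jaw pushes back with 5.6 N at y = -0.0943, close to the -0.0948 predicted. Now I lower onto the rails.

>>> {"method": "send_rows", "body": {"motion": [[20,0.0005,0.0003,0,0,0,0],[20,0.0005,0.0006,0,0,0,0],[20,0.0005,0.001,0,0,0,0],[20,0.0005,0.001,0,0,0,0]]}}

```text
clock: 10.12
position: [0.5572, -0.0943, 0.05]
ee_rot: [0.507, -0.492, 0.493, -0.507]
ft_force: [0.2, -5.3, -0.8]
grip_width: 0.576
```

>>> {"method": "send_rows", "body": {"motion": [[20,0,0.0003,0,0,0,0],[20,0,0.0006,0,0,0,0],[20,0,0.0006,0,0,0,0]]}}

```text
clock: 10.37
position: [0.5573, -0.0943, 0.0494]
ee_rot: [0.507, -0.492, 0.493, -0.507]
ft_force: [1.0, -5.9, 0.0]
grip_width: 0.581
```

>>> {"method": "send_rows", "body": {"motion": [[20,0,0.0003,0,0,0,0],[20,0,0.0006,0,0,0,0],[20,0,0.0006,0,0,0,0]]}}

```text
clock: 10.62
position: [0.5573, -0.0943, 0.0492]
ee_rot: [0.507, -0.492, 0.493, -0.507]
ft_force: [-1.5, -5.5, 4.3]
grip_width: 0.578
```

>>> {"method": "send_rows", "body": {"motion": [[20,0,0.0003,0,0,0,0],[20,0,0.0005,0,0,0,0],[20,0,0.0005,0,0,0,0]]}}

```text
clock: 10.87
position: [0.5573, -0.0943, 0.0492]
ee_rot: [0.508, -0.492, 0.493, -0.507]
ft_force: [-4.9, -4.9, 11.0]
grip_width: 0.582
```

On the rails: z stalls at 0.0492 and the upward force rises to 11 N. I ease off slightly and open.

>>> {"method": "send_rows", "body": {"motion": [[20,0,-0.0005,0,0,0,0],[20,0,-0.0005,0,0,0,0],[64,0,-0.0005,0,0,0,0],[75,0,-0.0005,0,0,0,0],[90,0,-0.0005,0,0,0,0],[100,0,-0.0005,0,0,0,0],[100,0,-0.0005,0,0,0,0],[100,0,-0.0005,0,0,0,0]]}}

```text
clock: 11.53
position: [0.5571, -0.0936, 0.0486]
ee_rot: [-0.507, 0.492, -0.492, 0.508]
ft_force: [-0.4, -1.0, -0.2]
grip_width: 1.003
```

>>> {"method": "send_rows", "body": {"motion": [[100,0,-0.005,0,0,0,0],[100,0,-0.02,0,0,0,0],[100,0,-0.045,0,0,0,0],[100,0,-0.08,0,0,0,0],[100,0,-0.11,0,0,0,0],[100,0,-0.13,0,0,0,0],[100,0,-0.135,0,0,0,0],[100,0,-0.135,0,0,0,0]]}}

```text
clock: 12.2
position: [0.5579, -0.0938, 0.1855]
ee_rot: [-0.507, 0.491, -0.493, 0.508]
ft_force: [-0.4, 0.8, -0.8]
grip_width: 1.0
```

```bash
python3 - <<'E'
from h import *
phi()
o,c=snap('wrist','pics/w6.png');P=cloud(o,c);print(o['clock'],o['position'],o['ft_force'])
z=P[...,2];u,v=np.meshgrid(np.arange(512),np.arange(384))
m=(z>.08)&(z<.09)&(u>190)&(u<330)&(v<310)
q=P[m]; print(m.sum(),np.median(z[m]),q.mean(0),cv2.minAreaRect((q[:,:2]*1000).astype(np.float32)))
rel([.561,-.2506,.184],1.72)
E
```

```text
x [ 0.03  -1.     0.001] y [ 0.003 -0.001 -1.   ] phi 1.72
12.2 [ 0.55793489 -0.09381525  0.18551437] [-0.43900099  0.821118   -0.84191536]
5476 0.0845586434135781 [ 0.55711724 -0.09341673  0.0845367 ] ((557.205078125, -96.4428482055664), (50.21406555175781, 99.45274353027344), 1.6925642490386963)
shift [ 1.568e-01 -1.000e-04 -8.000e-04] turn [-0.0007 -0.0001  0.0005] rows>= 3.760255177537019 0.0070512798391706545
```

View pics/w6.png

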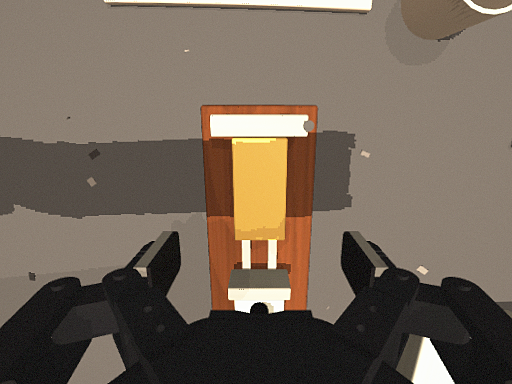

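The block rests on the rails at (260,188), its end against the jaw at (260,125). Its measured centre is (0.5572, -0.0964) with yaw 1.69°, top at 0.0845, which agrees with the seat. Next is the knob.

>>> {"method": "send_rows", "body": {"motion": [[100,0.015,0,0,0,0,0],[100,0.045,0,0,0,0,0],[100,0.08,0,0,0,0,0],[100,0.115,0,-0.0005,0,0,0],[100,0.142,0,-0.0005,0,0,0],[100,0.155,0,-0.0005,0,0,0],[100,0.157,0,-0.0005,0,0,0],[100,0.157,0,-0.0005,0,0,0],[100,0.157,0,-0.0005,0,0,0]]}}

```text
clock: 13.0
position: [0.5614, -0.2485, 0.183]
ee_rot: [-0.508, 0.492, -0.491, 0.508]
ft_force: [-0.5, 1.6, 0.6]
grip_width: 0.999
```

```bash
python3 - <<'E'
from h import *
phi()
o,c=snap('wrist','pics/w7.png');P=cloud(o,c);print(o['clock'],o['position'],o['ft_force'],o['joint_pos'])
z=P[...,2];u,v=np.meshgrid(np.arange(512),np.arange(384))
for lo,hi in ((.1,.115),(.066,.076)):
    m=((z>lo)&(z<hi)&(u>185)&(u<330)&(v<315)).astype(np.uint8);k,l,st,ce=cv2.connectedComponentsWithStats(m)
    for i in range(1,k):
        if st[i,4]>60:
            q=P[l==i]; print(lo,ce[i],st[i,4],q.mean(0),cv2.minAreaRect((q[:,:2]*1000).astype(np.float32)))
rel([.5615,-.2505,.075],1.72)
E
```

```text
x [ 0.032 -0.999 -0.001] y [-0.001  0.001 -1.   ] phi 1.85
13.0 [ 0.56138792 -0.24854534  0.18295369] [-0.4606082   1.58144541  0.59593616] [ 0.80088353  0.39961877 -0.5878709   1.53046271  0.22583353  1.28137932
  0.21675695]
0.1 [260.12453532 198.80855019] 538 [ 0.56097204 -0.24991734  0.10891973] ((560.8801879882812, -250.97955322265625), (21.406784057617188, 20.595582962036133), 47.80714416503906)
0.066 [261.43636364  73.47272727] 110 [ 0.55873723 -0.14707061  0.07060166] ((558.602783203125, -146.91793823242188), (48.67421340942383, 0.8375357985496521), 1.7341468334197998)
0.066 [260.43945469 155.00801925] 1247 [ 0.56022718 -0.21884223  0.07048208] ((560.2861328125, -219.02044677734375), (69.57556915283203, 15.506477355957031), 1.9231212139129639)
shift [ 2.300e-03  1.083e-01 -1.000e-04] turn [ 0.0003  0.0028 -0.0011] rows>= 2.597215895552025 0.0238049727238476
```

View pics/w7.png

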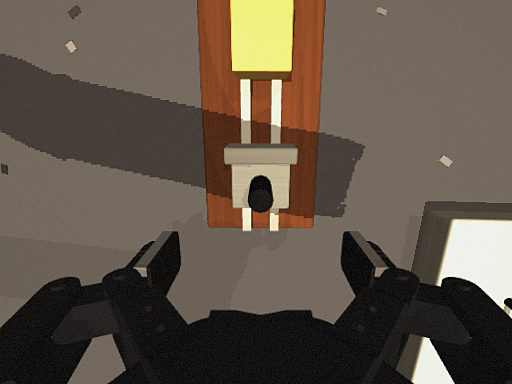

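The knob is at (260,190), measured at (0.561, -0.251, 0.109) and centred between the fingers. I descend and pinch it.

>>> {"method": "send_rows", "body": {"motion": [[100,0.001,0.015,0,0,0,0],[100,0.002,0.04,0,0,0,0],[100,0.0025,0.065,0,0,0,0],[100,0.0025,0.085,0,0,0,0],[100,0.0025,0.098,0,0,0,0],[100,0.0025,0.103,0,0,0,0],[100,0.0025,0.103,0,0,0,0],[100,0.0025,0.103,0,0,0,0]], "squeeze": 50}}

```text
clock: 13.72
position: [0.5621, -0.2528, 0.0817]
ee_rot: [-0.507, 0.492, -0.493, 0.508]
ft_force: [0.4, -0.4, 0.6]
grip_width: 1.002
```

>>> {"method": "send_rows", "body": {"motion": [[60,0,0,0,0,0,0],[30,0,0,0,0,0,0],[5,0,0,0,0,0,0],[5,0,0,0,0,0,0],[5,0,0,0,0,0,0],[5,0,0,0,0,0,0],[5,0,0,0,0,0,0],[5,0,0,0,0,0,0],[5,0,0,0,0,0,0]], "squeeze": 50}}

```text
clock: 14.47
position: [0.5613, -0.2534, 0.081]
ee_rot: [0.507, -0.492, 0.493, -0.507]
ft_force: [-2.3, 0.2, 5.4]
grip_width: 0.243
```

```bash
python3 - <<'E'
from h import *
phi();o=get_obs();print(o['clock'],o['position'],o['ft_force'],o['grip_width'])
p=o['position']; y=np.array([-np.sin(np.radians(1.72)),np.cos(np.radians(1.72)),0])
rel(p+.055*y,1.72)
E
```

```text
x [ 0.03 -1.    0.  ] y [ 0. -0. -1.] phi 1.71
14.4667 [ 0.56134063 -0.25338857  0.08103667] [-2.27283563  0.16226799  5.37870237] 0.24289433617796125
shift [-0.055 -0.    -0.   ] turn [-0.     -0.0001  0.0004] rows>= 1.3189448441247 0.0031344471472303606
```

>>> {"method": "send_rows", "body": {"motion": [[5,-0.003,0,0,0,0,0],[5,-0.009,0,0,0,0,0],[5,-0.017,0,0,0,0,0],[5,-0.025,0,0,0,0,0],[5,-0.033,0,0,0,0,0],[5,-0.041,0,0,0,0,0],[5,-0.049,0,0,0,0,0],[5,-0.054,0,0,0,0,0],[5,-0.055,0,0,0,0,0],[5,-0.055,0,0,0,0,0]]}}

```text
clock: 15.3
position: [0.5597, -0.1972, 0.081]
ee_rot: [-0.508, 0.492, -0.492, 0.508]
ft_force: [-3.4, -0.6, 6.8]
grip_width: 0.239
```

>>> {"method": "send_rows", "body": {"motion": [[5,-0.0015,0,0,0,0,0],[5,-0.003,0,0,0,0,0],[5,-0.0045,0,0,0,0,0],[5,-0.006,0,0,0,0,0],[5,-0.006,0,0,0,0,0]]}}

```text
clock: 15.72
position: [0.5596, -0.192, 0.081]
ee_rot: [0.508, -0.492, 0.493, -0.507]
ft_force: [-2.1, -0.8, 6.7]
grip_width: 0.24
```

>>> {"method": "send_rows", "body": {"motion": [[5,-0.0005,0,0,0,0,0],[5,-0.001,0,0,0,0,0],[5,-0.0015,0,0,0,0,0],[5,-0.0015,0,0,0,0,0]]}}

```text
clock: 16.05
position: [0.5595, -0.1908, 0.081]
ee_rot: [0.508, -0.492, 0.493, -0.507]
ft_force: [-1.8, -2.8, 6.5]
grip_width: 0.243
```

>>> {"method": "send_rows", "body": {"motion": [[5,-0.0005,0,0,0,0,0],[5,-0.001,0,0,0,0,0],[5,-0.001,0,0,0,0,0]]}}

```text
clock: 16.3
position: [0.5595, -0.1898, 0.0811]
ee_rot: [0.508, -0.492, 0.493, -0.507]
ft_force: [-1.9, -3.5, 5.9]
grip_width: 0.24
```

>>> {"method": "send_rows", "body": {"motion": [[5,-0.0005,0,0,0,0,0],[5,-0.001,0,0,0,0,0],[5,-0.001,0,0,0,0,0]]}}

```text
clock: 16.55
position: [0.5595, -0.1888, 0.081]
ee_rot: [0.508, -0.492, 0.493, -0.507]
ft_force: [-3.1, -2.8, 5.8]
grip_width: 0.243
```

>>> {"method": "send_rows", "body": {"motion": [[5,-0.0005,0,0,0,0,0],[5,-0.001,0,0,0,0,0],[5,-0.001,0,0,0,0,0]]}}

```text
clock: 16.8
position: [0.5595, -0.1887, 0.0811]
ee_rot: [0.508, -0.492, 0.493, -0.507]
ft_force: [-2.0, -5.9, 5.6]
grip_width: 0.241
```

>>> {"method": "send_rows", "body": {"motion": [[5,-0.0005,0,0,0,0,0],[5,-0.001,0,0,0,0,0],[5,-0.001,0,0,0,0,0]]}}

```text
clock: 17.05
position: [0.5595, -0.1887, 0.0811]
ee_rot: [0.508, -0.492, 0.494, -0.507]
ft_force: [0.2, -8.8, 4.7]
grip_width: 0.239
```

>>> {"method": "send_rows", "body": {"motion": [[5,-0.0005,0,0,0,0,0],[5,-0.001,0,0,0,0,0],[5,-0.001,0,0,0,0,0]]}}

```text
clock: 17.3
position: [0.5595, -0.1887, 0.0811]
ee_rot: [0.508, -0.492, 0.494, -0.506]
ft_force: [0.6, -11.7, 2.8]
grip_width: 0.24
```

>>> {"method": "send_rows", "body": {"motion": [[5,-0.001,0,0,0,0,0],[5,-0.002,0,0,0,0,0],[5,-0.002,0,0,0,0,0],[5,-0.002,0,0,0,0,0]]}}

```text
clock: 17.63
position: [0.5594, -0.1887, 0.0811]
ee_rot: [0.508, -0.491, 0.495, -0.505]
ft_force: [1.7, -17.4, 1.1]
grip_width: 0.237
```

```bash
python3 - <<'E'
from h import *
phi();o=get_obs();print(o['clock'],o['position'],o['ft_force'],o['torque'])
E
```

```text
x [ 0.026 -1.     0.006] y [ 0.002 -0.006 -1.   ] phi 1.5
17.6333 [ 0.55944709 -0.1886938   0.08109878] [  1.68876567 -17.39067101   1.09136969] [-3.37721991 -0.33391003  0.12670044]
```

The jaw stays put at 17 N, so it's firm. I ease the push off without pulling back past contact, then open and rise.

>>> {"method": "send_rows", "body": {"motion": [[5,0.0015,0,0,0,0,0],[5,0.003,0,0,0,0,0],[5,0.004,0,0,0,0,0],[5,0.004,0,0,0,0,0],[50,0.004,0,0,0,0,0],[100,0.004,0,0,0,0,0],[100,0.004,0,0,0,0,0],[100,0.004,0,0,0,0,0],[100,0.004,0,0,0,0,0],[100,0.004,0,0,0,0,0]]}}

```text
clock: 18.47
position: [0.5594, -0.1875, 0.0805]
ee_rot: [-0.507, 0.492, -0.492, 0.508]
ft_force: [-0.9, 0.3, -0.1]
grip_width: 0.998
```

>>> {"method": "send_rows", "body": {"motion": [[100,0,-0.01,0,0,0,0],[100,0,-0.03,0,0,0,0],[100,0,-0.06,0,0,0,0],[100,0,-0.09,0,0,0,0],[100,0,-0.12,0,0,0,0],[100,0,-0.15,0,0,0,0],[100,0,-0.18,0,0,0,0],[100,0,-0.195,0,0,0,0],[100,0,-0.2,0,0,0,0],[100,0,-0.2,0,0,0,0]]}}

```text
clock: 19.3
position: [0.5598, -0.1877, 0.2822]
ee_rot: [-0.507, 0.492, -0.493, 0.508]
ft_force: [-0.3, 0.4, -1.1]
grip_width: 1.0
```

```bash
python3 - <<'E'
from h import *
phi()
o,c=snap('wrist','pics/w8.png');P=cloud(o,c);print(o['clock'],o['position'],o['ft_force'])
z=P[...,2];u,v=np.meshgrid(np.arange(512),np.arange(384))
for lo,hi in ((.1,.115),(.08,.089),(.066,.078)):
    m=((z>lo)&(z<hi)&(u>185)&(u<340)&(v<315)).astype(np.uint8);k,l,st,ce=cv2.connectedComponentsWithStats(m)
    for i in range(1,k):
        if st[i,4]>60:
            q=P[l==i]; print(lo,ce[i],st[i,4],q.mean(0),cv2.minAreaRect((q[:,:2]*1000).astype(np.float32)))
snap('scene','pics/sc8.png')
E
```

```text
x [ 0.03  -1.     0.001] y [ 0.002 -0.001 -1.   ] phi 1.72
19.3 [ 0.55984174 -0.18769223  0.28219419] [-0.27104819  0.43956737 -1.08832269]
0.1 [259.8164794  170.33707865] 267 [ 0.55939078 -0.18549737  0.10909104] ((559.0481567382812, -185.8642578125), (20.25677490234375, 20.49226951599121), 1.0801242589950562)
0.08 [260.24336043  90.91869919] 3690 [ 0.55720033 -0.09522502  0.08474367] ((557.2774047851562, -96.80805969238281), (50.3138542175293, 99.25564575195312), 1.6161218881607056)
0.066 [260.44537815  39.70238095] 1428 [ 0.55568302 -0.03686537  0.07482587] ((556.825927734375, -37.23308563232422), (94.78462982177734, 20.89678955078125), 1.5715832710266113)
0.066 [259.48684211 140.82565789] 608 [ 0.55807261 -0.15466994  0.07051486] ((558.0006713867188, -154.36744689941406), (68.97976684570312, 14.372286796569824), 1.8075612783432007)
```

View pics/w8.png

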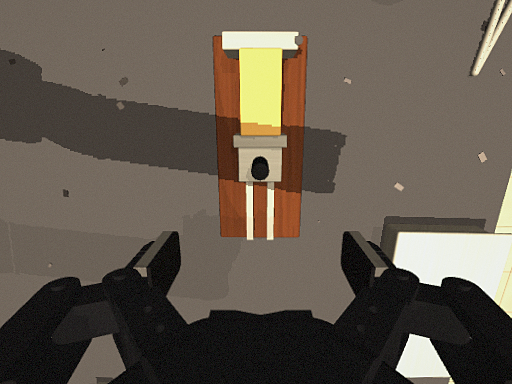

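View pics/sc8.png

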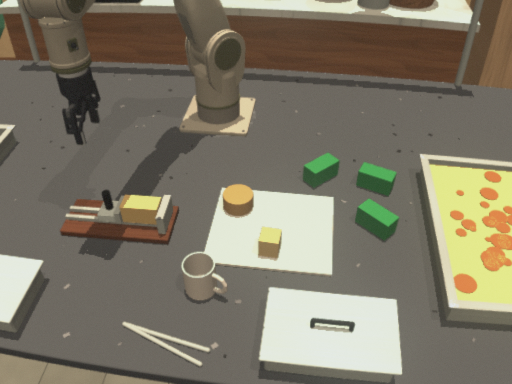

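The wrist view shows the block at (260,90), tight between the fixed jaw (260,40) and the movable jaw (260,141). The scene view shows the wheel, end piece and mug where they started.

```bash
python3 -c "
from workcell import *
print(hand_in())"
```

```text
the job is handed in; nothing more can be done
None
```

The cheese block is clamped on the two rails between the jaws and released, and the job was handed in at about 19.4 s.

**Placing:** I set the block down until the wrist felt the fixed jaw (about 6 N) and then the rails (about 11 N upward), and opened the gripper with it resting there. In the final wrist image its centre is at (0.5573, -0.0968), against a seat of (0.5570, -0.0968) worked out from my measurement of the clamp. Its yaw is 1.6°, and the clamp's is 1.7°. Its top is at 0.0847, so its underside is at about 30 mm.

**Clamping:** I pinched the knob, slid the jaw about 65 mm and pushed until it held still under about 17 N. I eased off before opening so the jaw wasn't pulled back. From the images, the gap now reads 0.099 to 0.100 m.

**Other objects:** In the last scene picture the round cheese, the end piece and the mug look unmoved. I judged that by eye and did not measure their positions again.

No check failed. The highest wrist force I saw was about 18 N, and the arm ended about 0.17 m above the knob, touching nothing. `hand_in()` gave no verdict.

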